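# Tare the bench scale with two vessels on its pan

### The arm

A 7-joint arm with a two-finger parallel gripper is mounted at the origin on the work surface. World frame = base frame: x ahead of the robot, y to its left, z up, the work surface at z = 0. Lengths are in m, angles in rad, forces in N, time in s.
With the tool pointing down it reaches from about 0.425 to 0.925 m from the base axis. Payload 6.8 kg.
Tool frame: the origin (TCP) lies at the very end of the fingers, on their centre line; the grasp point (between the pads) lies bot.hold_point_z behind it (bot.hold_point_z is the distance from the TCP to the grasp point, in m); x points along the fingers, z is the direction in which the jaws open and shut, and the axes are right-handed (so a half turn about x gives the same grasp; the last joint's range is limited). The gripper opens to 85 mm and grips with 20 to 120 N. Pads are 22 mm wide; open, the fingers measure 114 mm over their backs; the gripper's body (76 mm by 85 mm) begins 54 mm behind the grasp point. The pads swing forward as they close: fully open they stand 13 mm farther back than shut.
Start: joints at [1.215, 0.477, 0.022, 1.555, -0.011, 1.109, -0.083], TCP at [0.166, -0.654, 0.231] pointing down, gripper open.
Joint ranges: [-2.96, 2.96], [-0.34, 2.1], [-1.41, 1.46], [0.24, 2.44], [-1.37, 4.51], [0.17, 1.92], [-2.96, 2.96]. Speed limits (rad/s): [2.39, 2.39, 3.14, 3.14, 3.14, 3.14, 3.14].

### API

Orientations are given as a unit quaternion [w, x, y, z].
In Python, from station import bot gives the robot as it stands.
- The arm moves only by the tool drive_tool, never from a script. Its arguments are lists of equal length, an entry for each row: "slide": the shift along the world's x, y, z in mm, a list of three; "turn": the turn, a rotation vector about the world's x, y, z in rad, a list of three; "gripper": the opening, from 0 (shut) to 1 (fully open). A call has 1 to 10 rows; each row is the pose to reach, as a shift and turn from the pose measured when the call began; what a row does not reach only later rows make up. A row lasts 1/10 s, in which the tool goes at most 50 mm and 8.59 degrees, less where a joint would pass 70% of its speed; a pose out of reach is approached as far as the arm can. A call with a gripper value outside its range is refused whole. The fingers move at their own pace and stop on an object; "squeeze" is the grip in N (left out, the last holds). Time passes only in rows, so rows that repeat a pose let the fingers close. It gives the time, the measured TCP pose, the force and the opening at its end, in the units of the state.
- bot.get_obs(): the state, without advancing time (a new reading comes with each control period).
- bot.read_camera(name): name is "side" or "top" or "wrist"; returns a dict with "color" (420x560x3 uint8, red, green, blue), "fovy" (degrees; the focal length in pixels is half the picture's height over the tangent of half this angle, whatever the lens; pixels are square), "cx", "cy" (the principal point, pixels), "dist_coeffs" ([k1, k2, p1, p2, k3] as OpenCV has them; the pictures are not rectified), "R" (3x3) and "t" (3): a world point X has camera coordinates R X + t. Camera axes: x right, y down, z forward; pixel columns grow to the right and rows downward; lengths in m; the calibration is good to about 2 mm. A picture is of the moment at which its call begins. There is no depth.
- bot.hand_in(): hands the job in, once; it reports no verdict.
The state is a dict: "t": time; "q": joint angles; "joint_vel": joint speeds; "joint_torque": joint torques, N m; "eef_pos": TCP position; "tool_rot": TCP orientation; "contact_force": force on the tool from outside, world axes, zero at the start; "torque": the same for the moment, N m; "gripper_width": opening from 0.0 (shut) to 1.0 (fully open).
Only numpy, scipy, OpenCV 4.12 (cv2) and the standard library are available. Lean on these libraries where they do the work, as an engineer would, in place of code of your own. Each camera call takes 0.05 s, during which the arm holds its last target.

### The job

Two closed amber-glass vessels are going to be filled in one weighing: stand the larger of the two amber bottles and the squat wide amber jar upright side by side on the pan of the bench scale, setting them down gently. Then tare the scale: with the gripper, turn the round knob on its sloping front, regrasping as needed, until the tip of the needle points at the bold zero mark of the dial disc, wherever the load has carried it, and let go. Leave everything else on the bench where it is.

Things in the scene. Friction and masses are not known exactly. Their poses are not given: they have to be found in the camera images.
- scale: Mechanical bench scale, fixed to the bench: a white housing on a blue foot, 280 mm deep (x) by 340 mm wide (y), flat top 85 mm high. Origin: on the bench; the flat top runs from x = -110 to +90 mm, the front slope from x = -110 mm, 84 mm high, down to x = -190 mm, 38 mm high. +x points away from the slope, +y to the pan's side; the dial is at -y.
- pan: Steel tray 200 mm (x) by 160 mm (y), 14 mm deep, walls 3 mm; origin at the centre of its underside, 104 mm above the bench when empty, axes as the scale's. It rides on a spring (590 N/m, so it sinks some 6 to 9 mm under both vessels, up to 14 mm) and stays level.
- pan_floor (a point): centre of the tray's inner floor, about 107 mm above the bench when empty; the rim is 11 mm higher. Axes as the scale's.
- knob_grip (a point): point on the axis of the round fluted black knob, 52 mm across and 40 mm long, on the front slope on the dial's side (x = -150, y = -85 mm of the scale). The point lies 16 mm below the knob's outer face, 32 mm above the slope. z is the knob's axis, pointing out of the slope: 30 degrees from vertical, leaning to the scale's -x; x and y turn with the knob.
- zero_knob (a joint): angle of that knob (rad), growing clockwise seen from outside, range -1.5 to 4. Turning it swings the needle the same way round by 0.4 of its angle. It stays where it is left. Taring takes about 1.5 to 3 rad clockwise, so several grasps.
- dial_centre (a point): centre of the round dial, 160 mm across, face up in the scale's flat top on the -y side; 92 mm above the bench. A rigid clear cover (top 99 mm above the bench) keeps fingers off disc and needle.
- needle_tip (a point): tip of the black needle, 60 mm from the dial's centre (the short broad tail is its other end). Only the knob moves the needle.
- zero_mark (a point): point just inside the only bold mark on the white dial disc, a block 8 mm wide and 14 mm long (the other divisions are thin lines), 60 mm from the dial's centre. The disc turns clockwise under load, about 1.67 rad per kg on the pan; empty, the mark is towards the scale's +x. The scale is tared when the needle's tip is at this point.
- bottle: the large bottle: amber glass, black cap, 60 mm across, 120 mm high, straight sides up to 86 mm, then a shoulder and a cap 36 mm across; about 0.2 to 0.3 kg. Origin: centre of its underside; z up. Stands on the bench to one side of the scale.
- jar: the squat jar: amber glass, flat black lid 60 mm across, 66 mm across the body, 72 mm high, straight sides up to 50 mm; about 0.2 kg. Origin: centre of its underside; z up. Stands on the bench to one side of the scale.
- small_bottle: bystander: small slim amber bottle, 44 mm across, 85 mm high; origin at its underside
- tall_bottle: bystander: tall clear bottle, 62 mm across, 175 mm high; origin at its underside
- beaker: bystander: white porcelain beaker with a handle, 68 mm across, 85 mm high; origin at its underside
- mortar: bystander: white porcelain mortar, 96 mm across, 55 mm high; origin at its underside
- spatula: bystander: thin steel laboratory spatula lying on the bench, 170 mm long, 5 mm thick; origin under its middle
- tin: bystander: metal tin, 72 mm across, 100 mm high; origin at its underside

How it is judged:
On the way, in this order (a step that is already met when the one before it is completed fails the run):
1. the bottle and the jar stand upright on the pan, released (x of bottle in the frame of pan_floor between -0.09 and 0.09 m and y of bottle in the frame of pan_floor between -0.07 and 0.07 m and z of bottle in the frame of pan_floor between -0.006 and 0.006 m and angle between each of bottle, jar's own z axis and vertical below 0.1 rad and linear speed of each of bottle, jar below 0.03 m/s and contact force between the fingers and bottle below 0.2 N and x of jar in the frame of pan_floor between -0.09 and 0.09 m and y of jar in the frame of pan_floor between -0.07 and 0.07 m and z of jar in the frame of pan_floor between -0.006 and 0.006 m and contact force between the fingers and jar below 0.2 N and contact force between the fingers and pan below 0.2 N), for 0.2 s.
2. the needle's tip has been brought to the zero mark with the knob (horizontal distance between needle_tip and zero_mark below 0.005 m), for 0.3 s.
At the end, for the whole second after the job is handed in: The bottle and the jar both stand upright (within 0.1 rad), at rest and released on the pan's floor (centres within 90 mm in x and 70 mm in y of its centre), and the needle's tip is within 5 mm of the zero mark's point (all of step 1 and horizontal distance between needle_tip and zero_mark below 0.005 m); the robot touches nothing.
It fails at once if a bystander is shifted by more than 30 mm or knocked over (distance of any of small_bottle, tall_bottle, beaker, mortar, spatula, tin from where it was at the start of the episode above 0.03 m or angle between any of small_bottle, tall_bottle, beaker, mortar, spatula, tin's own z axis and vertical above 0.5 rad).
It fails at once if the pan is struck or pressed hard (over 30 N), as by a dropped vessel (contact force between pan and anything else above 30 N).
It fails at once if a vessel to be weighed is tipped over (angle between any of bottle, jar's own z axis and vertical above 0.8 rad).
It also fails if it takes over 72 s, if anything falls off the work surface, if the arm or the gripper's body presses on something with over 40 N, if the wrist force passes 120 N, or if a joint passes its speed limit or range.

## Working session

There is one attempt and no reset: what is moved stays moved. The work goes in short steps, Python scripts to look and compute and a tool call to move; the robot and the scene stay as the last step left them, time stands still between calls to the robot, and variables do not carry over. Pictures are saved under pics/ and viewed, and the job is handed in when it is done.

Besides the shell and the picture viewer there is one more tool, called after "Emit:" as name(argument=value, ...), one argument or row to a line, values as JSON. drive_tool: Moves the arm, as the interface text tells. Its arguments: {"type":"object","properties":{"slide":{"type":"array"},"turn":{"type":"array"},"gripper":{"type":"array"},"squeeze":{"type":"number"}},"required":["slide","turn","gripper"]}

```bash
ls; mkdir -p pics; cat > h.py <<'E'
import numpy as np, cv2
from station import bot
def shot(name,fn):
    c=bot.read_camera(name); cv2.imwrite('pics/'+fn+'.png',c['color'][:,:,::-1]); 
    np.savez('pics/'+fn+'.npz',**{k:np.array(v) for k,v in c.items()}); return c
def load(fn): return dict(np.load('pics/'+fn+'.npz'))
def K(c):
    f=c['color'].shape[0]/2/np.tan(np.radians(float(c['fovy']))/2)
    return np.array([[f,0,float(c['cx'])],[0,f,float(c['cy'])],[0,0,1]])
def ray(c,uv):
    p=cv2.undistortPoints(np.array([[uv]],float),K(c),np.array(c['dist_coeffs'],float))[0,0]
    R=np.array(c['R']);t=np.array(c['t'])
    return -R.T@t, R.T@np.array([p[0],p[1],1])
def atz(c,uv,z):
    o,d=ray(c,uv); return o+d*(z-o[2])/d[2]
def proj(c,X):
    rv=cv2.Rodrigues(np.array(c['R'],float))[0]
    return cv2.projectPoints(np.array(X,float).reshape(-1,3),rv,np.array(c['t'],float),K(c),np.array(c['dist_coeffs'],float))[0][:,0]
def crop(fn,x0,y0,x1,y1,s,out):
    im=cv2.imread('pics/'+fn+'.png')[y0:y1,x0:x1]; cv2.imwrite('pics/'+out+'.png',cv2.resize(im,None,fx=s,fy=s,interpolation=cv2.INTER_CUBIC))
E
python3 - <<'E'
from h import *
for n in('side','top','wrist'):
    c=shot(n,n+'0'); print(n,c['fovy'],c['cx'],c['cy'],c['dist_coeffs'],-np.array(c['R']).T@c['t'])
print(bot.get_obs(),bot.hold_point_z)
E
```

```text
pics
side 50.572956344075976 277.9644841699528 208.21435335089095 [-0.07896216  0.          0.          0.          0.        ] [ 0.46455594 -0.91197517  0.76716993]
top 45.969953649915986 274.5043639246593 208.7597341393326 [0.06160732 0.         0.         0.         0.        ] [0.33424349 0.05296076 1.72571943]
wrist 65.47761547013572 276.87227290318015 206.6280628308902 [-0.06792617  0.          0.          0.          0.        ] [ 0.22909083 -0.63743675  0.37281169]
{'t': 0.15, 'q': array([ 1.21485104,  0.47760884,  0.02235821,  1.55618176, -0.01151326,
        1.10932066, -0.08305068]), 'joint_vel': array([-0.00328197, -0.00233623,  0.00094376, -0.00499611,  0.00137377,
       -0.00238049, -0.00032416]), 'joint_torque': array([ 2.30645572e-03, -5.96923792e+01,  1.60989605e+00, -2.81489074e+01,
        1.26091266e-02,  6.47228779e-03, -5.96420321e-06]), 'eef_pos': array([ 0.16547126, -0.65394552,  0.2305682 ]), 'tool_rot': array([ 0.55757291,  0.43462461,  0.55838625, -0.43407221]), 'contact_force': array([-0.92615215, -0.19255042, -0.9933301 ]), 'torque': array([-0.00510911, -0.00879215, -0.03080635]), 'gripper_width': 1.0006424449129003} 0.0187
```

View pics/top0.png

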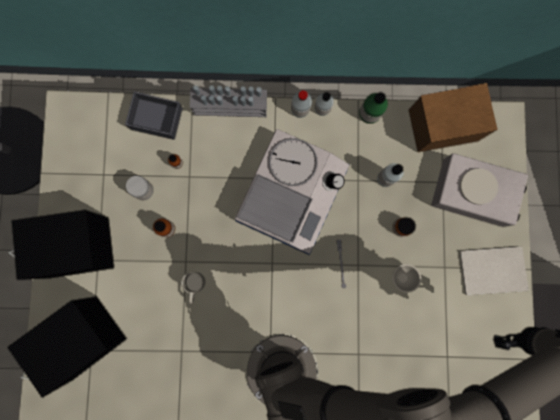

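View pics/side0.png

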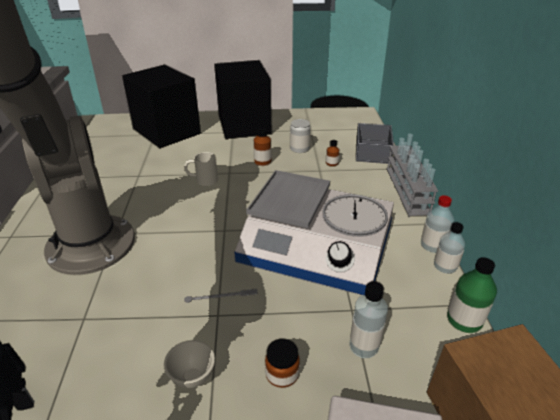

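View pics/wrist0.png

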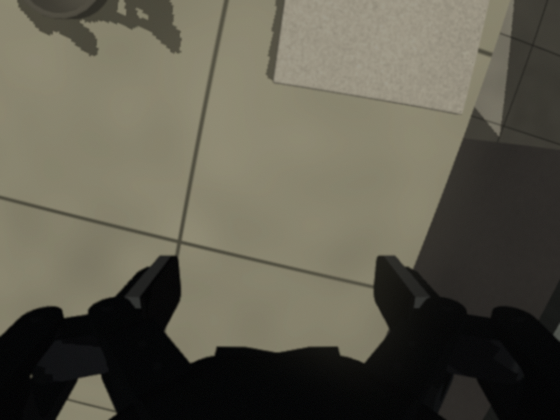

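The top view has world x up and y left. The scale is at about (290,190), the jar at (404,226), the large bottle at (162,227), and the small bottle at (175,160). I'll enlarge these areas next.

```bash
python3 - <<'E'
from h import *
crop('top0',230,120,360,260,4.2,'c1'); crop('top0',370,140,440,300,3.7,'c2'); crop('top0',110,130,220,310,3.3,'c3')
crop('side0',225,160,405,300,4.2,'c4'); crop('side0',230,270,400,400,4.2,'c5'); crop('side0',180,110,360,200,4.2,'c6')
E
```

```text
(no output)
```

View pics/c1.png

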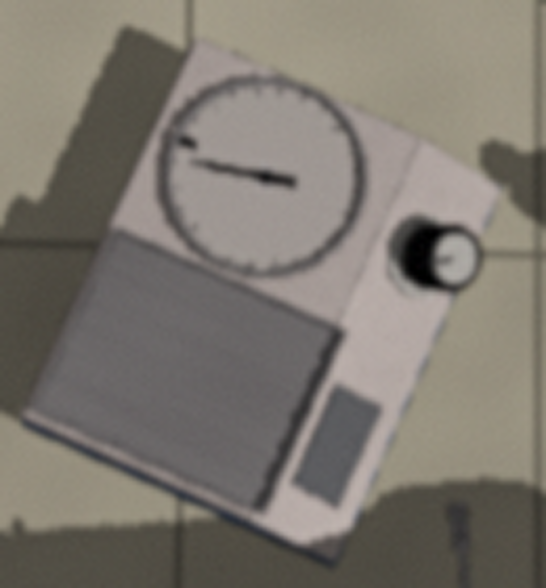

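View pics/c2.png

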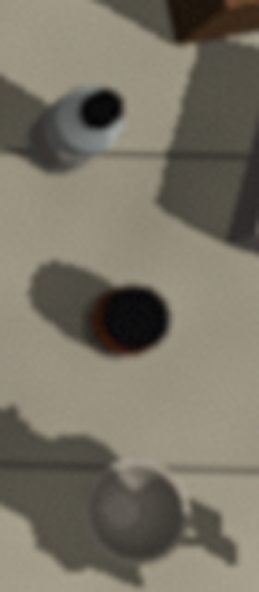

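View pics/c3.png

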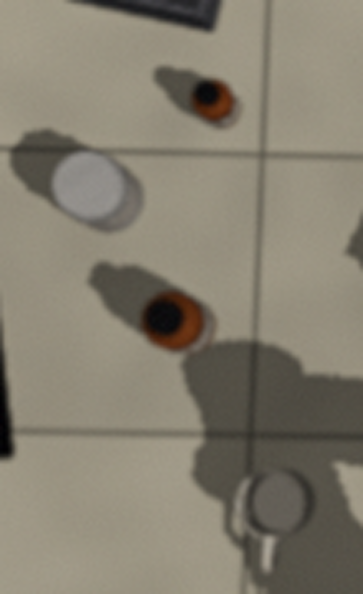

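View pics/c4.png

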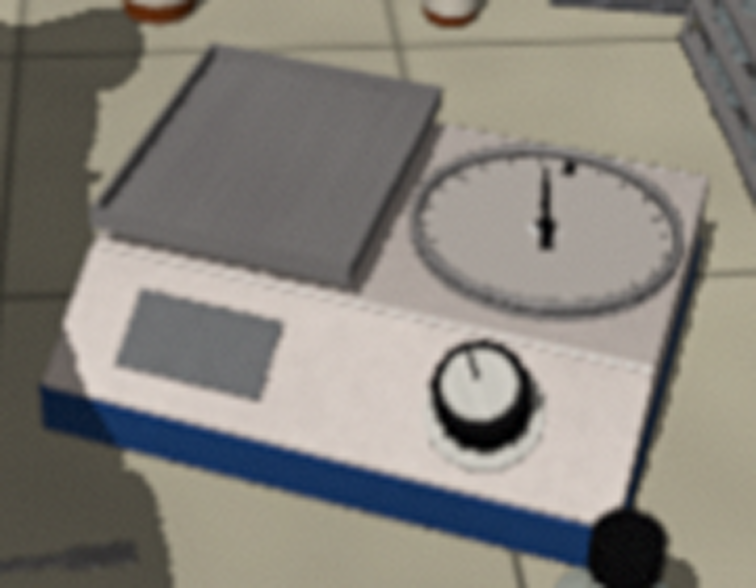

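View pics/c5.png

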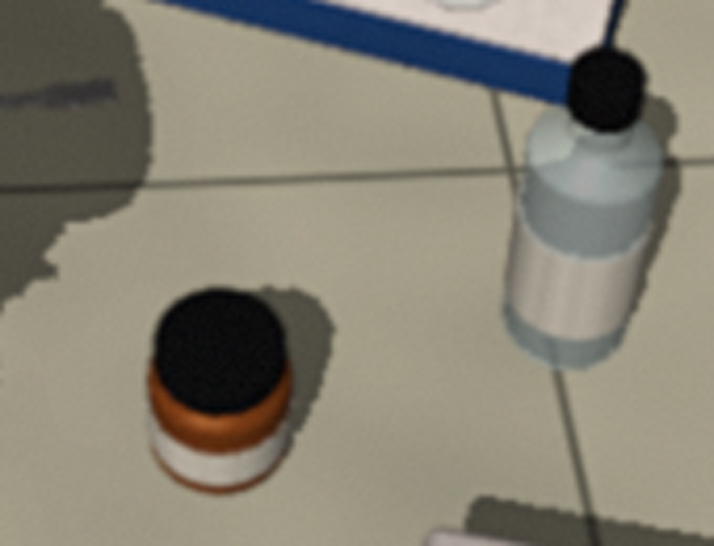

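View pics/c6.png

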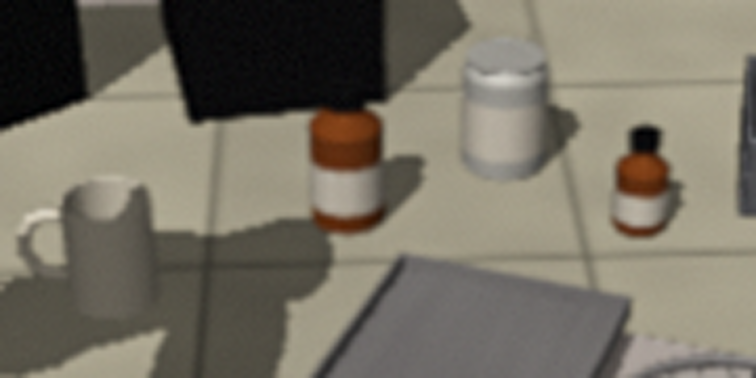

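```bash
python3 - <<'E'
from h import *
from scipy.optimize import least_squares
T=load('top0');S=load('side0')
c1=lambda u,v:(230+u/4.2,120+v/4.2); c4=lambda u,v:(225+u/4.2,160+v/4.2); c5=lambda u,v:(230+u/4.2,270+v/4.2)
for n,uv,z in [('jar',(406.5,226.5),.072),('bottle',(159.7,226.4),.12),('tall',(397.3,169.5),.175),('tin',(137,186.4),.1),('beaker',(194.8,281.5),.085),('mortar',(407.3,277.8),.055),('small',(173,158.2),.085)]:
    p=atz(T,uv,z); print(n,p[:2].round(4),np.hypot(*p[:2]).round(3),'side px',proj(S,p)[0].round(1), (np.array(proj(S,p*[1,1,0]))[0]).round(1))
print('jar side',atz(S,c5(220,350),.072)[:2])
# scale fit: points (scale coords x,y,z)
P=[(.09,-.17,.085),(-.11,-.17,.084)]
obsT=[((.09,-.17,.085),c1(197,38)),((-.11,-.17,.084),c1(423,140))]
obsS=[((.09,-.17,.085),c4(705,180)),((-.11,-.17,.084),c4(652,368))]
def w(p,X):
    c,s=np.cos(p[2]),np.sin(p[2]);X=np.array(X);return np.array([p[0]+c*X[0]-s*X[1],p[1]+s*X[0]+c*X[1],X[2]])
# pan rim corners with unknown pan centre px,py
pc=[(.1,-.08),(-.1,-.08),(-.1,.08),(.1,.08)]
pT=[c1(118,232),c1(343,330),c1(262,512),c1(25,418)]
pS=[c4(440,93),c4(355,285),c4(100,225),c4(212,47)]
dT=c1(262,175);dS=c4(548,230)
kf=np.array([-.15,-.085,0]) ; 
import sys
sl=np.array([-.5,0,np.cos(np.pi/6)])
# knob: slope at x=-.15 is z=.061; outer face 48mm above slope
face=np.array([-.15,-.085,.061])+.048*sl
def res(p):
    r=[]
    for X,uv in obsT: r.append(proj(T,w(p,X))[0]-uv)
    for X,uv in obsS: r.append(proj(S,w(p,X))[0]-uv)
    for (a,b),u,v in zip(pc,pT,pS):
        X=(p[3]+a,p[4]+b,.118); r+= [proj(T,w(p,X))[0]-u, proj(S,w(p,X))[0]-v]
    X=(p[5],p[6],.092); r+=[proj(T,w(p,X))[0]-dT,proj(S,w(p,X))[0]-dS]
    r+=[proj(T,w(p,face))[0]-c1(457,259),proj(S,w(p,face))[0]-c4(477,382)]
    return np.ravel(r)
s=least_squares(res,[.5,0,1.13,0,.08,0,-.085],loss='soft_l1')
print(s.x.round(4)); print(res(s.x).reshape(-1,2).round(1).tolist())
p=s.x
print('pan',w(p,(p[3],p[4],.107)),'dial',w(p,(p[5],p[6],.092)),'face',w(p,face))
kg=np.array([-.15,-.085,.061])+.032*sl; print('grip',w(p,kg),'axis',w([0,0,p[2]],sl))
dc=w(p,(p[5],p[6],.092))
n=atz(T,c1(190,162),.095);m=atz(T,c1(185,142),.092)
print('needle',n-dc,'mark',m-dc, [np.degrees(np.arctan2(v[1]-dc[1],v[0]-dc[0])) for v in(n,m)])
E
```

```text
jar [ 0.4852 -0.4094] 0.635 side px [278.5 350.1] [278.6 372.4]
bottle [0.4646 0.4041] 0.616 side px [260.6 129.6] [261.5 161.6]
tall [ 0.6573 -0.3536] 0.746 side px [371.1 285.9] [360.5 344.9]
tin [0.5969 0.4888] 0.772 side px [298.8 123. ] [298.2 148.6]
beaker [0.2895 0.2893] 0.409 side px [204.6 158.1] [207.2 181.3]
mortar [ 0.3151 -0.4141] 0.52 side px [187.4 361. ] [191.2 377.7]
small [0.698  0.3782] 0.794 side px [332.3 141.2] [330.7 163.7]
jar side [ 0.49202409 -0.4167622 ]
[ 0.6177  0.0149  1.1743 -0.0186  0.0815 -0.0075 -0.0885]
[[-0.4, -0.6], [-0.2, -1.4], [-0.3, -1.5], [-0.5, 1.1], [0.0, -2.3], [0.3, -1.5], [2.1, -1.2], [-1.1, -4.0], [1.9, 0.0], [-2.8, -3.4], [2.1, -2.4], [-1.0, -1.1], [0.9, -0.7], [-0.5, -1.0], [0.1, -0.5], [-0.5, 1.0]]
pan [0.53537067 0.02925527 0.107     ] dial [ 0.69644331 -0.02624444  0.092     ] face [ 0.62894717 -0.17844116  0.10256922]
grip [ 0.63203659 -0.17106177  0.08871281] axis [-0.19308894 -0.46121216  0.8660254 ]
needle [0.00620371 0.06102713 0.003     ] mark [2.31203268e-02 6.53164962e-02 8.32667268e-17] [np.float64(84.19553935630353), np.float64(70.50737216411245)]
```

Top-view positions are jar (0.485,-0.409), bottle (0.465,0.404), pan centre (0.535,0.03) and scale yaw about 67°. The side view puts the jar about 7 mm off that, so I'll refine with the wrist camera. First I'll work out the tool yaw and go above the jar.

```bash
python3 - <<'E'
from h import *
from scipy.spatial.transform import Rotation as R
o=bot.get_obs();q=o['tool_rot'];r=R.from_quat([*q[1:],q[0]]).as_matrix();print(r.round(3))
print(np.degrees(np.arctan2(r[1,2],r[0,2])))
E
```

```text
[[-0.     0.969  0.245]
 [ 0.001  0.245 -0.969]
 [-1.    -0.    -0.001]]
-75.79657151171224
```

Emit:
drive_tool(
  slide=[
    [40,30,0],
    [80,60,0],
    [120,90,0],
    [160,120,0],
    [200,150,0],
    [240,180,0],
    [275,210,0],
    [305,235,0],
    [320,240,0],
    [320,240,0],
  ],
  turn=[
    [0,0,0],
    [0,0,0],
    [0,0,0],
    [0,0,0],
    [0,0,0],
    [0,0,0],
    [0,0,0],
    [0,0,0],
    [0,0,0],
    [0,0,0],
  ],
  gripper=[1,1,1,1,1,1,1,1,1,1],
)

```text
t: 1.15
eef_pos: [0.4879, -0.4119, 0.2302]
tool_rot: [0.559, 0.434, 0.559, -0.432]
contact_force: [0.3, -0.3, -0.4]
gripper_width: 1.005
```

```bash
python3 - <<'E'
from h import *
shot('wrist','w1');o=bot.get_obs();print(o['t'],o['eef_pos'],o['q'])
c=load('w1')
for z in(0.072,):
  print(proj(c,[[.4852,-.4094,z],[.492,-.4168,z]]))
E
```

```text
1.2 [ 0.48552831 -0.41402235  0.23015684] [ 0.67874094  0.42126744 -0.09471653  1.6433798   0.04333981  1.0807558
 -0.75004754]
[[274.59884907 193.31722819]
 [284.02127967 188.38766193]]
```

View pics/w1.png

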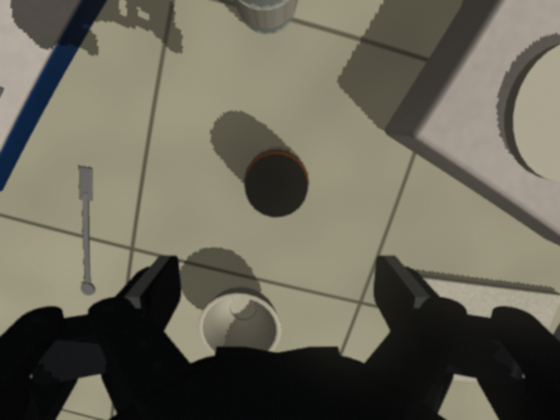

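The lid centre is at about (277,184) in the wrist view.

```bash
python3 - <<'E'
from h import *
c=load('w1'); print(atz(c,(277,184),.072))
print([atz(c,u,.072)[:2].round(4) for u in((244.5,184),(308.5,184),(277,151.5),(277,216.5))])
E
```

```text
[ 0.49441717 -0.40937143  0.072     ]
[array([ 0.4869, -0.3799]), array([ 0.5018, -0.4379]), array([ 0.5237, -0.4019]), array([ 0.4637, -0.4173])]
```

Emit:
drive_tool(
  slide=[
    [2,1,-10],
    [4,2,-25],
    [6,3,-40],
    [6,3,-55],
    [6,3,-70],
    [6,3,-80],
    [6,3,-80],
    [6,3,-80],
    [6,3,-80],
  ],
  turn=[
    [0,0,0.14],
    [0,0,0.28],
    [0,0,0.42],
    [0,0,0.56],
    [0,0,0.7],
    [0,0,0.84],
    [0,0,0.92],
    [0,0,0.92],
    [0,0,0.92],
  ],
  gripper=[1,1,1,1,1,1,1,1,1],
  squeeze=30,
)

```text
t: 2.1
eef_pos: [0.4899, -0.4129, 0.1502]
tool_rot: [0.692, 0.142, 0.693, -0.143]
contact_force: [0.3, 0.3, 0.6]
gripper_width: 1.002
```

```bash
python3 - <<'E'
from h import *
shot('wrist','w2');o=bot.get_obs();print(o['t'],o['eef_pos'],o['q'])
c=load('w2')
print(proj(c,[.491,-.411,.072]))
E
```

```text
2.15 [ 0.4904177  -0.41250145  0.15039301] [ 0.80945019  0.51952475 -0.28570129  1.69876494  0.17528968  0.94946062
  0.05081133]
[[277.90662638 212.77918425]]
```

View pics/w2.png

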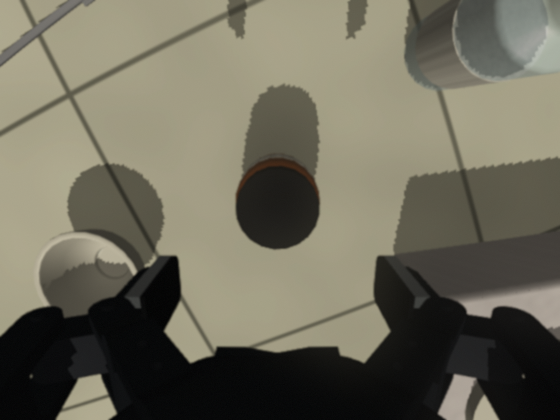

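The lid centre is at about (277.5,207), which lines up between the fingers, with the jar 3-4 mm further towards image-up. I'll descend and grip.

Emit:
drive_tool(
  slide=[
    [1,3,-35],
    [1,3,-70],
    [1,3,-105],
    [1,3,-130],
    [1,3,-142],
    [1,3,-142],
    [1,3,-142],
    [1,3,-142],
    [1,3,-142],
    [1,3,-142],
  ],
  turn=[
    [0,0,0],
    [0,0,0],
    [0,0,0],
    [0,0,0],
    [0,0,0],
    [0,0,0],
    [0,0,0],
    [0,0,0],
    [0,0,0],
    [0,0,0],
  ],
  gripper=[1,1,1,1,1,1,0.5,0.5,0.5,0.5],
  squeeze=30,
)

```text
t: 3.15
eef_pos: [0.4921, -0.4102, 0.0104]
tool_rot: [0.693, 0.142, 0.692, -0.144]
contact_force: [-2.7, 2.3, 7.5]
gripper_width: 0.762
```

Emit:
drive_tool(
  slide=[
    [0,0,0],
    [0,0,0],
    [0,0,0],
    [0,0,15],
    [0,0,30],
  ],
  turn=[
    [0,0,0],
    [0,0,0],
    [0,0,0],
    [0,0,0],
    [0,0,0],
  ],
  gripper=[0.3,0.3,0.3,0.3,0.3],
)

```text
t: 3.65
eef_pos: [0.4919, -0.41, 0.0412]
tool_rot: [0.692, 0.142, 0.693, -0.143]
contact_force: [0.7, 0.3, -1.4]
gripper_width: 0.767
```

```bash
python3 - <<'E'
from h import *
shot('side','s3');o=bot.get_obs();print(o['t'],o['eef_pos'],o['q'],o['gripper_width'],o['contact_force'])
crop('s3',200,250,420,420,3.5,'s3c')
E
```

```text
3.7 [ 0.49377551 -0.41129773  0.04445426] [ 0.7820052   0.65004847 -0.25662254  1.75895371  0.2295845   0.75638479
  0.00193262] 0.7654004206325631 [ 1.08757096  0.15119118 -0.02245215]
```

View pics/s3c.png

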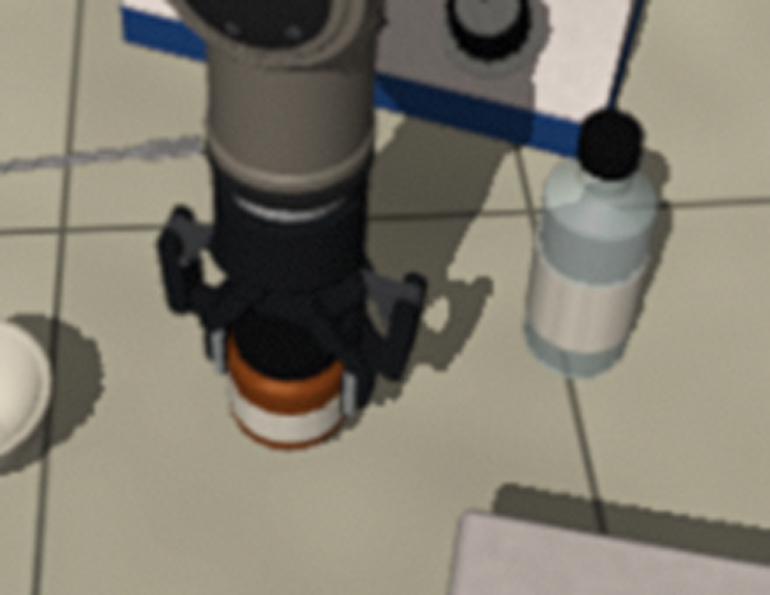

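The jar is held at opening 0.765, which is 65 mm. The true jar position sits a few mm from both fixed cameras' estimates, so I'll re-measure the pan with the wrist camera as well. Carrying the jar above the pan now.

Emit:
drive_tool(
  slide=[
    [0,0,45],
    [0,20,90],
    [2,55,130],
    [5,100,160],
    [8,148,180],
    [11,196,190],
    [14,244,200],
    [17,292,205],
    [20,340,205],
    [22,375,205],
  ],
  turn=[
    [0,0,0],
    [0,0,0],
    [0,0,0],
    [0,0,0],
    [0,0,0],
    [0,0,0],
    [0,0,0],
    [0,0,0],
    [0,0,0],
    [0,0,0],
  ],
  gripper=[0.3,0.3,0.3,0.3,0.3,0.3,0.3,0.3,0.3,0.3],
)

```text
t: 4.7
eef_pos: [0.5159, -0.0328, 0.2512]
tool_rot: [0.695, 0.141, 0.69, -0.143]
contact_force: [0.6, 0.5, -1.8]
gripper_width: 0.765
```

Emit:
drive_tool(
  slide=[
    [0,10,0],
    [0,10,0],
    [0,10,0],
  ],
  turn=[
    [0,0,0],
    [0,0,0],
    [0,0,0],
  ],
  gripper=[0.3,0.3,0.3],
)

```text
t: 5.0
eef_pos: [0.5159, -0.0243, 0.2516]
tool_rot: [0.695, 0.141, 0.69, -0.144]
contact_force: [0.1, 0.1, -1.8]
gripper_width: 0.763
```

```bash
python3 - <<'E'
from h import *
shot('wrist','w4');o=bot.get_obs();print(o['t'],o['eef_pos'],o['q'])
E
```

```text
5.05 [ 0.51585299 -0.02493724  0.25131409] [ 0.34558338  0.23056789 -0.48886908  1.88502208  0.13209063  1.05072589
 -0.60431984]
```

View pics/w4.png

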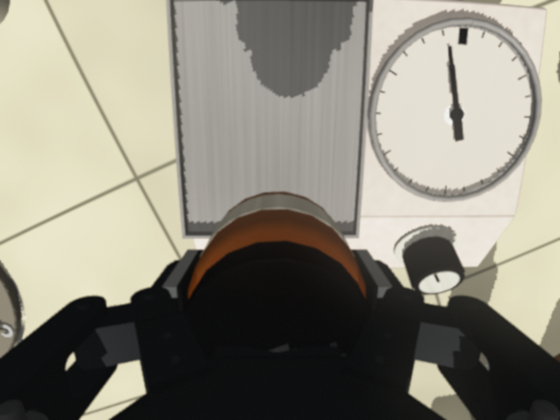

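```bash
python3 - <<'E'
from h import *
c=load('w4')
a=atz(c,(184,237),.118);b=atz(c,(358,237),.118);print('front',a,b,np.linalg.norm(a-b))
l=atz(c,(170,3),.118);r=atz(c,(371,3),.118);print(l,r,np.linalg.norm(l-r))
print('yaw',[np.degrees(np.arctan2(*(p-q)[[1,0]])) for p,q in((l,a),(r,b))], np.degrees(np.arctan2(*(a-b)[[1,0]]))-90)
d=atz(c,(456,115),.092);print('dial',d); print('knobface',atz(c,(440,282),.1026))
m=(a+b)/2; ax=((l+r)/2-m);ax/=np.linalg.norm(ax);print('pan c',m+.1*ax)
print('jar tgt',m+.053*ax)
E
```

```text
front [ 0.4252669  -0.02518756  0.118     ] [ 0.56934374 -0.08775304  0.118     ] 0.15707505912214983
[0.50205122 0.14954999 0.118     ] [0.64447102 0.08839474 0.118     ] 0.15499472468122874
yaw [np.float64(66.27804001310008), np.float64(66.9016834534542)] 66.52706438639291
dial [ 0.69585911 -0.02436235  0.092     ]
knobface [ 0.63220348 -0.17489367  0.1026    ]
pan c [0.53703552 0.0352985  0.118     ]
jar tgt [ 0.51836233 -0.00783284  0.118     ]
```

The pan centre from the wrist view is about (0.537,0.034) with yaw 66.5°, agreeing with the fixed cameras to 5 mm. I'll lower the jar at pan x ≈ -46 mm.

Emit:
drive_tool(
  slide=[
    [2,8,-20],
    [3,16,-50],
    [3,16,-80],
    [3,16,-105],
    [3,16,-120],
    [3,16,-126],
    [3,16,-129],
    [3,16,-131],
    [3,16,-133],
    [3,16,-134],
  ],
  turn=[
    [0,0,0],
    [0,0,0],
    [0,0,0],
    [0,0,0],
    [0,0,0],
    [0,0,0],
    [0,0,0],
    [0,0,0],
    [0,0,0],
    [0,0,0],
  ],
  gripper=[0.3,0.3,0.3,0.3,0.3,0.3,0.3,0.3,0.3,0.3],
)

```text
t: 6.05
eef_pos: [0.5193, -0.0091, 0.1178]
tool_rot: [0.695, 0.141, 0.69, -0.145]
contact_force: [0.5, -0.8, -2.2]
gripper_width: 0.767
```

```bash
python3 - <<'E'
from h import *
shot('side','s5');o=bot.get_obs();print(o['t'],o['eef_pos'],o['contact_force'])
crop('s5',225,130,405,280,4.2,'s5c')
E
```

```text
6.1 [ 0.51913799 -0.00899643  0.1176676 ] [ 0.97775793  0.4211551  -2.17297552]
```

View pics/s5c.png

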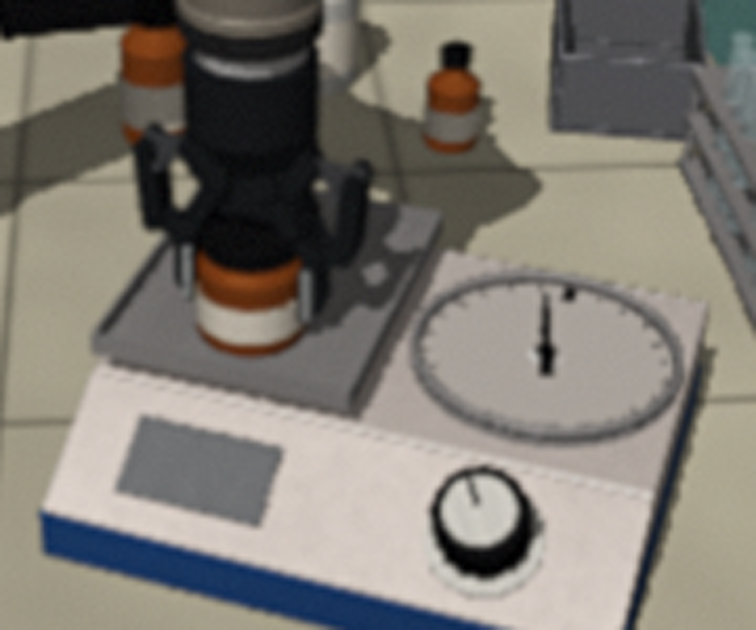

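The jar is in place over the tray and not touching yet, since the force still shows its weight. I'll lower slowly.

Emit:
drive_tool(
  slide=[
    [0,0,-1],
    [0,0,-2],
    [0,0,-3],
    [0,0,-3],
    [0,0,-3],
  ],
  turn=[
    [0,0,0],
    [0,0,0],
    [0,0,0],
    [0,0,0],
    [0,0,0],
  ],
  gripper=[0.3,0.3,0.3,0.3,0.3],
)

```text
t: 6.6
eef_pos: [0.5193, -0.009, 0.1148]
tool_rot: [0.696, 0.141, 0.69, -0.145]
contact_force: [-0.6, 1.0, -0.2]
gripper_width: 0.765
```

```bash
python3 - <<'E'
from h import *
o=bot.get_obs();print(o['t'],o['eef_pos'],o['contact_force'])
E
```

```text
6.6 [ 0.51934891 -0.00901613  0.11477793] [-0.62862062  0.97173506 -0.22376139]
```

Emit:
drive_tool(
  slide=[
    [0,0,0],
    [0,0,0],
    [0,0,0],
    [0,0,0],
    [0,0,0],
    [0,0,20],
    [0,0,45],
    [0,0,80],
    [0,0,120],
    [0,0,150],
  ],
  turn=[
    [0,0,0],
    [0,0,0],
    [0,0,0],
    [0,0,0],
    [0,0,0],
    [0,0,0],
    [0,0,0],
    [0,0,0],
    [0,0,0],
    [0,0,0],
  ],
  gripper=[0.8,0.85,0.9,1,1,1,1,1,1,1],
)

```text
t: 7.6
eef_pos: [0.5197, -0.0088, 0.2672]
tool_rot: [0.696, 0.141, 0.689, -0.144]
contact_force: [0.1, -0.1, -0.6]
gripper_width: 0.998
```

```bash
python3 - <<'E'
from h import *
shot('side','s6');shot('wrist','w6');o=bot.get_obs();print(o['t'],o['eef_pos'],o['contact_force'])
crop('s6',225,130,405,280,4.2,'s6c')
E
```

```text
7.7 [ 0.5219258  -0.00853436  0.2693801 ] [-0.09837242 -0.86240194 -0.22663133]
```

View pics/s6c.png

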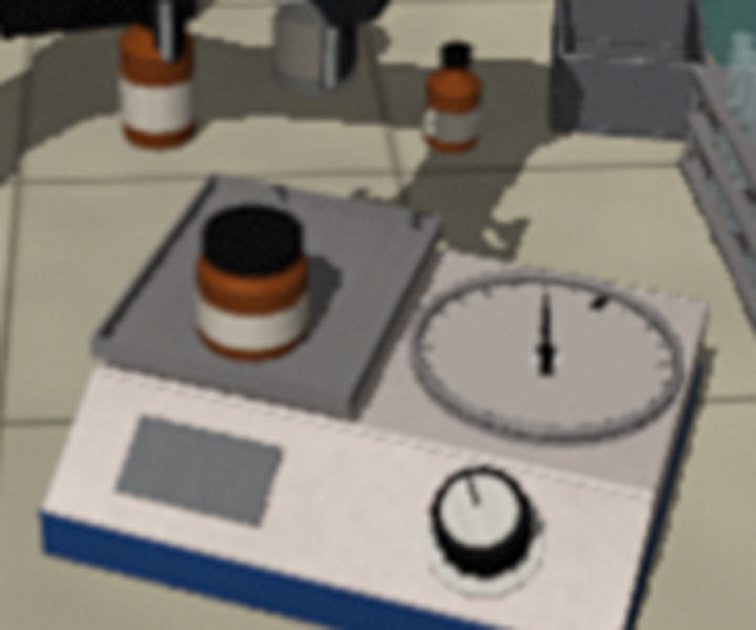

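View pics/w6.png

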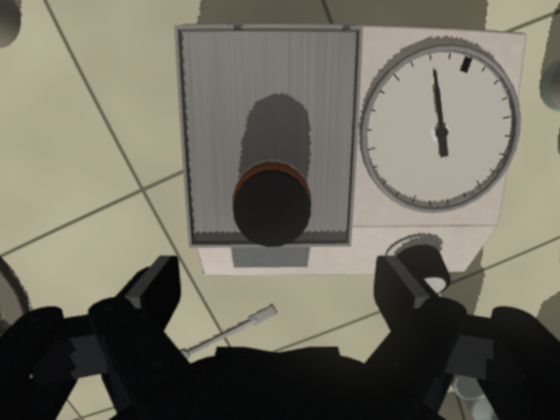

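The jar stands upright on the pan and the mark has moved clockwise as expected. Next I'll go to the bottle.

```bash
python3 - <<'E'
from h import *
c=load('w6')
P=[atz(c,u,.1145) for u in((177,27),(361,27),(350,243),(191,243))]
print(np.round(P,4), np.mean(P,0), [np.linalg.norm(P[i]-P[i-1]).round(4) for i in range(4)])
print('dial',atz(c,(441,128),.092),'jar lid',atz(c,(272,207),.1755), 'knob face',atz(c,(434,285),.1026))
E
```

```text
[[ 0.5038  0.1554  0.1145]
 [ 0.6471  0.0939  0.1145]
 [ 0.5701 -0.0858  0.1145]
 [ 0.4269 -0.0227  0.1145]] [0.53696267 0.03521278 0.1145    ] [np.float64(0.194), np.float64(0.156), np.float64(0.1955), np.float64(0.1565)]
dial [ 0.69723276 -0.01958484  0.092     ] jar lid [ 0.52069431 -0.00594478  0.1755    ] knob face [ 0.63941524 -0.17560392  0.1026    ]
```

Emit:
drive_tool(
  slide=[
    [-5,40,0],
    [-11,85,0],
    [-17,130,0],
    [-23,175,0],
    [-29,220,0],
    [-35,265,0],
    [-41,310,0],
    [-47,355,0],
    [-52,395,0],
    [-53,405,0],
  ],
  turn=[
    [0,0,0],
    [0,0,0],
    [0,0,0],
    [0,0,0],
    [0,0,0],
    [0,0,0],
    [0,0,0],
    [0,0,0],
    [0,0,0],
    [0,0,0],
  ],
  gripper=[1,1,1,1,1,1,1,1,1,1],
)

```text
t: 8.7
eef_pos: [0.4659, 0.4016, 0.2685]
tool_rot: [0.698, 0.14, 0.688, -0.141]
contact_force: [-1.5, 0.2, 0.3]
gripper_width: 1.001
```

Emit:
drive_tool(
  slide=[
    [0,0,0],
    [0,0,0],
    [0,0,0],
  ],
  turn=[
    [0,0,0],
    [0,0,0],
    [0,0,0],
  ],
  gripper=[1,1,1],
)

```text
t: 9.0
eef_pos: [0.4667, 0.3996, 0.2682]
tool_rot: [0.698, 0.14, 0.688, -0.142]
contact_force: [0.5, -0.2, 0.1]
gripper_width: 1.0
```

```bash
python3 - <<'E'
from h import *
shot('wrist','w7');o=bot.get_obs();print(o['t'],o['eef_pos'],o['q'])
print(proj(load('w7'),[.47,.404,.12]))
E
```

```text
9.05 [0.4668483  0.39958261 0.26837239] [-0.32031149  0.41925957 -0.66448037  1.63479404  0.29021977  1.18075541
 -1.45634314]
[[276.29984668 188.16368892]]
```

View pics/w7.png

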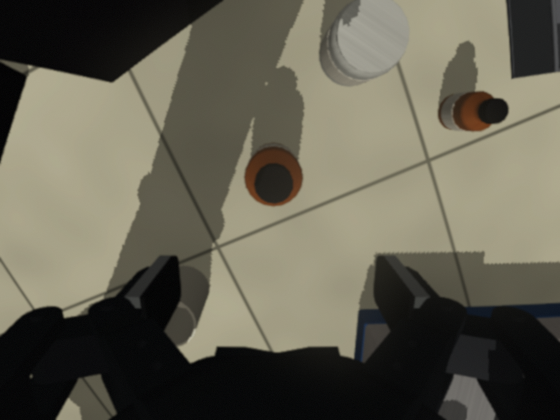

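```bash
python3 - <<'E'
from h import *
c=load('w7');print(atz(c,(274,183),.12))
c=load('w2');print(atz(c,(277.5,207),.072))
E
```

```text
[0.46996506 0.40920284 0.12      ]
[ 0.49240807 -0.40702126  0.072     ]
```

The bottle cap is at about (274,183), giving (0.469,0.408). I'll descend to TCP z ≈ 0.051 and grip.

Emit:
drive_tool(
  slide=[
    [2,7,-40],
    [2,7,-80],
    [2,7,-120],
    [2,7,-155],
    [2,7,-185],
    [2,7,-205],
    [2,7,-217],
    [2,7,-217],
    [2,7,-217],
    [2,7,-217],
  ],
  turn=[
    [0,0,0],
    [0,0,0],
    [0,0,0],
    [0,0,0],
    [0,0,0],
    [0,0,0],
    [0,0,0],
    [0,0,0],
    [0,0,0],
    [0,0,0],
  ],
  gripper=[1,1,1,1,1,1,1,1,0.4,0.4],
)

```text
t: 10.05
eef_pos: [0.4696, 0.4072, 0.053]
tool_rot: [0.698, 0.142, 0.687, -0.142]
contact_force: [-6.3, -1.2, 20.0]
gripper_width: 0.691
```

Emit:
drive_tool(
  slide=[
    [0,0,0],
    [0,0,0],
    [0,0,0],
    [0,0,0],
  ],
  turn=[
    [0,0,0],
    [0,0,0],
    [0,0,0],
    [0,0,0],
  ],
  gripper=[0.3,0.3,0.3,0.3],
)

```text
t: 10.45
eef_pos: [0.4697, 0.4072, 0.0532]
tool_rot: [0.698, 0.142, 0.687, -0.142]
contact_force: [-0.5, -0.8, 0.8]
gripper_width: 0.694
```

```bash
python3 - <<'E'
from h import *
shot('side','s8');o=bot.get_obs();print(o['t'],o['eef_pos'],o['contact_force'],o['gripper_width'])
crop('s8',200,60,380,200,4.2,'s8c')
E
```

```text
10.5 [0.46972308 0.40726361 0.05323813] [-0.51072295 -0.31982822  1.00350681] 0.6940491122034219
```

View pics/s8c.png

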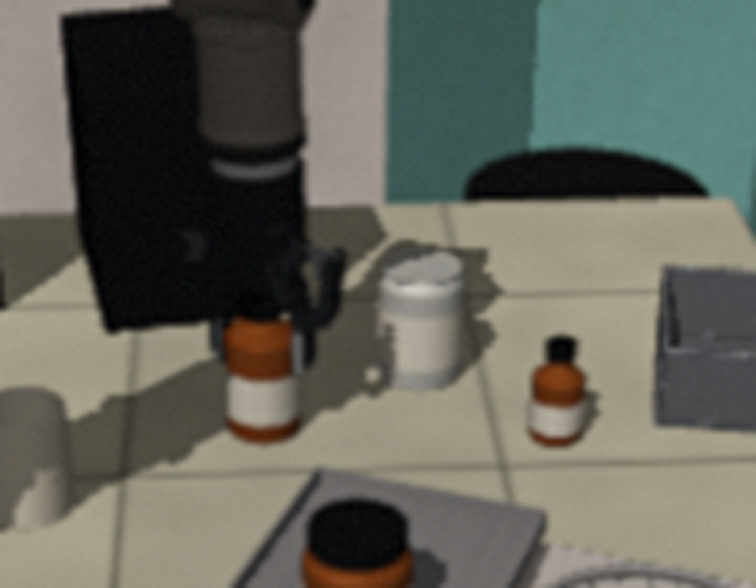

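The bottle is held at opening 0.694, which is 59 mm. Carrying it to the pan's far half now.

Emit:
drive_tool(
  slide=[
    [0,0,25],
    [2,-5,65],
    [8,-30,105],
    [19,-75,140],
    [30,-120,165],
    [42,-165,180],
    [54,-210,187],
    [66,-255,187],
    [78,-300,187],
    [85,-328,187],
  ],
  turn=[
    [0,0,0],
    [0,0,0],
    [0,0,0],
    [0,0,0],
    [0,0,0],
    [0,0,0],
    [0,0,0],
    [0,0,0],
    [0,0,0],
    [0,0,0],
  ],
  gripper=[0.3,0.3,0.3,0.3,0.3,0.3,0.3,0.3,0.3,0.3],
)

```text
t: 11.5
eef_pos: [0.5553, 0.0739, 0.2399]
tool_rot: [0.698, 0.142, 0.687, -0.144]
contact_force: [0.6, -0.1, -3.1]
gripper_width: 0.694
```

Emit:
drive_tool(
  slide=[
    [0,0,0],
    [0,0,0],
    [0,0,0],
  ],
  turn=[
    [0,0,0],
    [0,0,0],
    [0,0,0],
  ],
  gripper=[0.3,0.3,0.3],
)

```text
t: 11.8
eef_pos: [0.5548, 0.0756, 0.2398]
tool_rot: [0.698, 0.142, 0.687, -0.143]
contact_force: [0.0, 0.8, -2.6]
gripper_width: 0.694
```

```bash
python3 - <<'E'
from h import *
shot('side','s9');shot('top','t9');o=bot.get_obs();print(o['t'],o['eef_pos'],o['contact_force'],o['gripper_width'])
crop('s9',225,90,405,280,3.1,'s9c')
E
```

```text
11.9 [0.55479506 0.07598952 0.23995081] [ 0.61469925  0.09278548 -3.31068458] 0.6911457933362781
```

View pics/s9c.png

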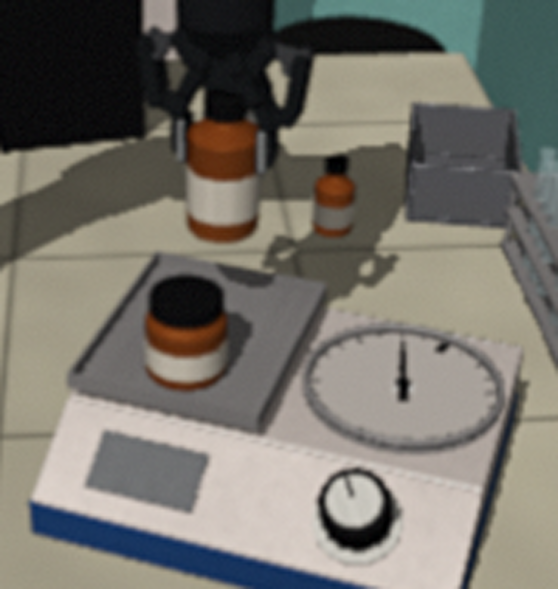

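Emit:
drive_tool(
  slide=[
    [0,1,-25],
    [0,1,-50],
    [0,1,-66],
    [0,1,-74],
    [0,1,-78],
    [0,1,-80],
    [0,1,-81],
    [0,1,-82],
    [0,1,-83],
    [0,1,-83],
  ],
  turn=[
    [0,0,0],
    [0,0,0],
    [0,0,0],
    [0,0,0],
    [0,0,0],
    [0,0,0],
    [0,0,0],
    [0,0,0],
    [0,0,0],
    [0,0,0],
  ],
  gripper=[0.3,0.3,0.3,0.3,0.3,0.3,0.3,0.3,0.3,0.3],
)

```text
t: 12.9
eef_pos: [0.555, 0.0769, 0.1572]
tool_rot: [0.698, 0.142, 0.687, -0.143]
contact_force: [0.1, -0.7, -2.2]
gripper_width: 0.693
```

Emit:
drive_tool(
  slide=[
    [0,0,-1],
    [0,0,-2],
    [0,0,-2],
    [0,0,-2],
  ],
  turn=[
    [0,0,0],
    [0,0,0],
    [0,0,0],
    [0,0,0],
  ],
  gripper=[0.3,0.3,0.3,0.3],
)

```text
t: 13.3
eef_pos: [0.5551, 0.0769, 0.1553]
tool_rot: [0.698, 0.142, 0.687, -0.143]
contact_force: [-0.5, -0.2, -1.1]
gripper_width: 0.693
```

```bash
python3 - <<'E'
from h import *
shot('side','s10');o=bot.get_obs();print(o['t'],o['eef_pos'],o['contact_force'],o['gripper_width'])
crop('s10',225,90,405,280,3.1,'s10c')
E
```

```text
13.35 [0.55503528 0.07693605 0.15524964] [-0.27100698  0.13923353 -0.90010754] 0.6985164425991276
```

View pics/s10c.png

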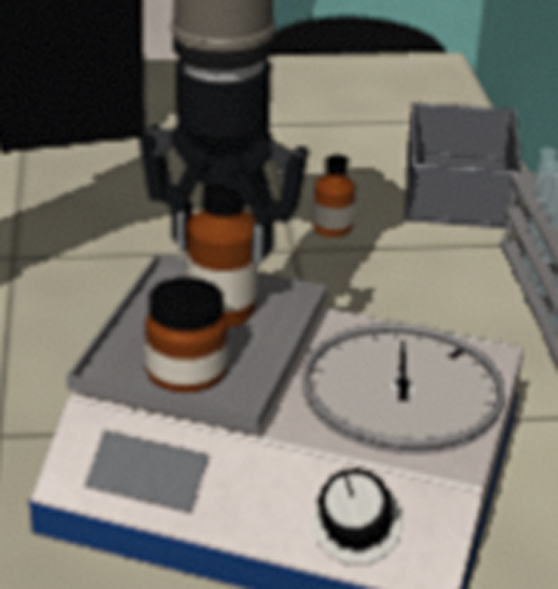

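The bottle is touching, because the mark has moved further. I'll go 2 mm lower, release and rise.

Emit:
drive_tool(
  slide=[
    [0,0,-1],
    [0,0,-2],
    [0,0,-2],
    [0,0,-2],
    [0,0,-2],
    [0,0,-2],
    [0,0,-2],
    [0,0,10],
    [0,0,35],
    [0,0,70],
  ],
  turn=[
    [0,0,0],
    [0,0,0],
    [0,0,0],
    [0,0,0],
    [0,0,0],
    [0,0,0],
    [0,0,0],
    [0,0,0],
    [0,0,0],
    [0,0,0],
  ],
  gripper=[0.3,0.3,0.75,0.8,0.9,1,1,1,1,1],
)

```text
t: 14.35
eef_pos: [0.554, 0.0767, 0.2255]
tool_rot: [0.697, 0.141, 0.688, -0.143]
contact_force: [0.7, 0.0, 0.1]
gripper_width: 1.004
```

Emit:
drive_tool(
  slide=[
    [0,0,40],
    [0,-15,70],
    [0,-45,80],
    [0,-80,80],
    [0,-100,80],
    [0,-100,80],
    [0,-100,80],
  ],
  turn=[
    [0,0,0],
    [0,0,0],
    [0,0,0],
    [0,0,0],
    [0,0,0],
    [0,0,0],
    [0,0,0],
  ],
  gripper=[1,1,1,1,1,1,1],
)

```text
t: 15.05
eef_pos: [0.554, -0.023, 0.3062]
tool_rot: [0.698, 0.142, 0.688, -0.143]
contact_force: [-0.5, -0.5, 0.1]
gripper_width: 1.0
```

```bash
python3 - <<'E'
from h import *
shot('side','s11');shot('wrist','w11');o=bot.get_obs();print(o['t'],o['eef_pos'],o['contact_force'],o['q'])
crop('s11',225,130,405,280,4.2,'s11c')
E
```

```text
15.15 [ 0.55405673 -0.02163831  0.30600378] [ 0.43045094 -0.26173614 -0.11260151] [ 0.39712503  0.2567935  -0.56902888  1.73357201  0.15561574  1.18180418
 -0.61767443]
```

View pics/s11c.png

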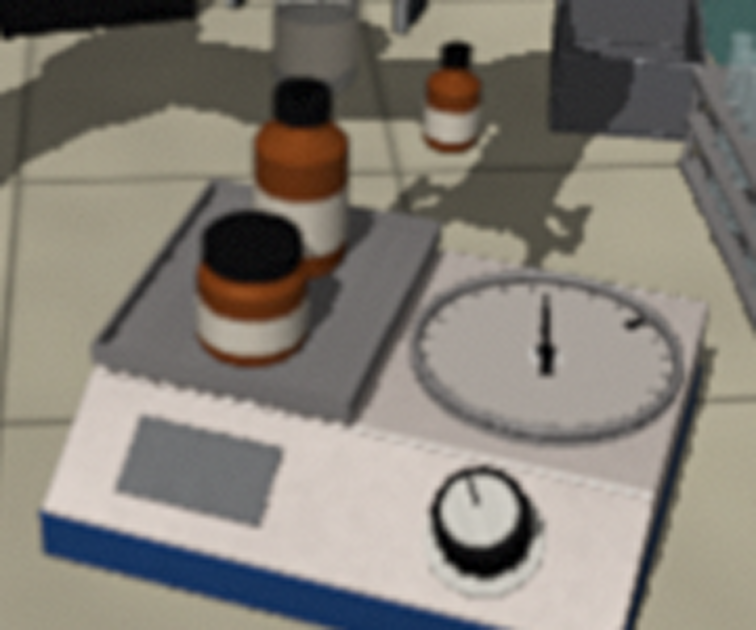

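View pics/w11.png

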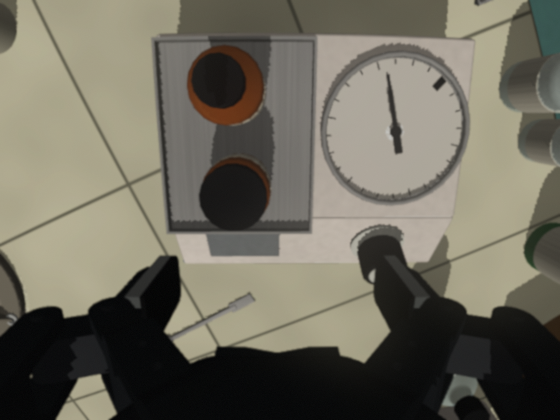

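Both vessels stand on the pan. In the wrist view the dial centre is (396,131), the needle tip (388,73) and the mark (439,84).

```bash
python3 - <<'E'
from h import *
crop('w11',310,30,480,300,2.2,'w11c')
c=load('w11')
d,n,m=[atz(c,u,.092) for u in((396,131),(388,73),(439,84))]
print(d,n-d,m-d); a=[np.degrees(np.arctan2(v[1],v[0])) for v in(n-d,m-d)];print(a,np.radians(a[0]-a[1]),np.radians(a[0]-a[1])/.4)
E
```

```text
[ 0.69675063 -0.0236957   0.092     ] [0.01130426 0.05982423 0.        ] [0.05912321 0.02873677 0.        ]
[np.float64(79.29967205517474), np.float64(25.92201626834992)] 0.9316158404762975 2.3290396011907437
```

View pics/w11c.png

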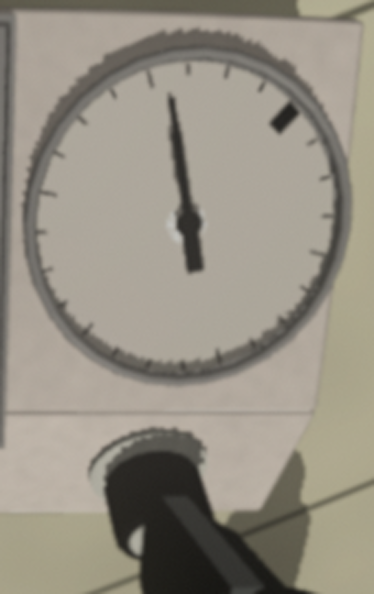

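The knob needs about 2.33 rad clockwise. I'll tilt 30° and move to a pre-grasp pose on the knob axis.

Emit:
drive_tool(
  slide=[
    [7,-28,-10],
    [14,-57,-25],
    [22,-86,-40],
    [30,-115,-60],
    [38,-144,-80],
    [46,-174,-98],
    [53,-204,-112],
    [53,-204,-112],
    [53,-204,-112],
    [53,-204,-112],
  ],
  turn=[
    [0.069,-0.03,0],
    [0.137,-0.06,0],
    [0.206,-0.09,0],
    [0.275,-0.12,0],
    [0.344,-0.15,0],
    [0.412,-0.18,0],
    [0.481,-0.207,0],
    [0.481,-0.207,0],
    [0.481,-0.207,0],
    [0.481,-0.207,0],
  ],
  gripper=[1,1,1,1,1,1,1,1,1,1],
)

```text
t: 16.15
eef_pos: [0.6079, -0.2232, 0.1949]
tool_rot: [0.711, 0.316, 0.627, 0.042]
contact_force: [-0.1, 1.2, 0.5]
gripper_width: 0.997
```

```bash
python3 - <<'E'
from h import *
from scipy.spatial.transform import Rotation as R
shot('wrist','w12');o=bot.get_obs();print(o['t'],o['eef_pos'],o['q'])
q=o['tool_rot'];print(R.from_quat([*q[1:],q[0]]).as_matrix().round(3))
c=load('w12')
for g in ([.6267,-.1734,.0887],[.632,-.171,.0887],[.635,-.1676,.0887]):
  print(proj(c,np.array(g)+.016*np.array([-.198,-.459,.866])))
E
```

```text
16.2 [ 0.60797239 -0.2229357   0.19524473] [ 0.92193872  0.59238549 -0.5890065   1.64683816 -0.25205528  0.99046245
  0.15375167]
[[ 0.211  0.335  0.918]
 [ 0.455  0.798 -0.396]
 [-0.865  0.501  0.015]]
[[272.2285284 215.7984108]]
[[277.22696203 210.47661624]]
[[279.00134669 205.18659987]]
```

View pics/w12.png

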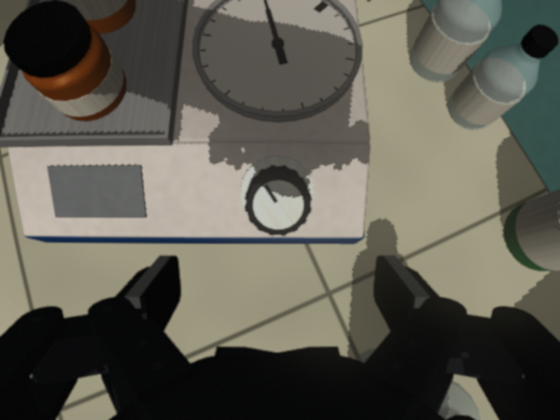

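The knob face centre is at about (279,200), radius 33 px, seen nearly along its axis.

```bash
python3 - <<'E'
from h import *
c=load('w12');f=atz(c,(279,200),.1026);ax=np.array([-.198,-.459,.866])
print('face',f,'grip',f-.016*ax,'size',np.linalg.norm(atz(c,(246,200),.1026)-atz(c,(312,200),.1026)))
g=f-.016*ax; o=bot.get_obs()['eef_pos']
r=np.array([.211,.455,-.865]); d=g-o; print('along',d@r,'lateral',d-(d@r)*r)
E
```

```text
face [ 0.63352535 -0.17104924  0.1026    ] grip [ 0.63669335 -0.16370524  0.088744  ] size 0.05232018088679975
along 0.12513311245978692 lateral [0.00231787 0.0022949  0.00173941]
```

Emit:
drive_tool(
  slide=[
    [1,3,-6],
    [3,7,-13],
    [5,11,-20],
    [6,15,-26],
    [8,19,-33],
    [10,22,-39],
    [12,25,-45],
    [13,28,-51],
    [13,28,-51],
    [13,28,-51],
  ],
  turn=[
    [-0.028,-0.063,0.119],
    [-0.055,-0.126,0.238],
    [-0.083,-0.189,0.357],
    [-0.11,-0.252,0.476],
    [-0.138,-0.316,0.595],
    [-0.165,-0.379,0.714],
    [-0.193,-0.442,0.833],
    [-0.22,-0.505,0.953],
    [-0.22,-0.505,0.953],
    [-0.22,-0.505,0.953],
  ],
  gripper=[1,1,1,1,1,1,1,1,1,1],
)

```text
t: 17.2
eef_pos: [0.6214, -0.1938, 0.1452]
tool_rot: [0.771, -0.099, 0.511, 0.368]
contact_force: [-0.1, -1.0, 0.4]
gripper_width: 0.999
```

```bash
python3 - <<'E'
from h import *
from scipy.spatial.transform import Rotation as R
shot('wrist','w13');o=bot.get_obs();print(o['t'],o['eef_pos'],o['q'])
q=o['tool_rot'];m=R.from_quat([*q[1:],q[0]]).as_matrix();print(m.round(3))
c=load('w13')
for g in ([.632,-.171,.0887],[.6367,-.1637,.0887]):
  print(proj(c,np.array(g)+.016*np.array([-.198,-.459,.866])))
E
```

```text
17.25 [ 0.621422   -0.19423086  0.14523615] [ 1.04082020e+00  7.40133002e-01 -8.52745696e-01  1.67355180e+00
 -2.32255581e-04  8.86093750e-01  1.04869672e+00]
[[ 0.207 -0.668  0.715]
 [ 0.465  0.71   0.528]
 [-0.861  0.223  0.458]]
[[266.62442654 236.6412302 ]]
[[278.40882844 231.08355781]]
```

View pics/w13.png

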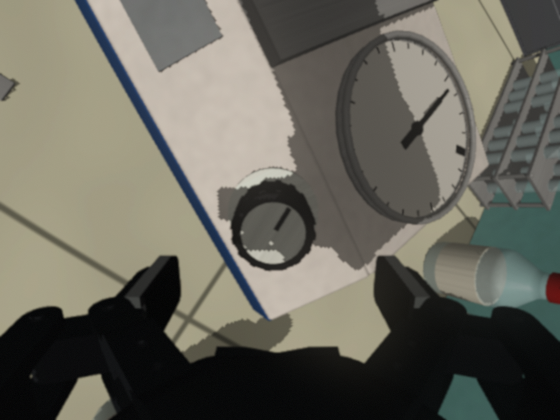

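The knob face is at about (273,228). I'll triangulate it with the previous view.

```bash
python3 - <<'E'
from h import *
from scipy.optimize import least_squares
from scipy.spatial.transform import Rotation as R
c2=load('w12');c3=load('w13');S=load('side0');T=load('top0')
s=least_squares(lambda X:np.r_[proj(c2,X)[0]-(279,200),proj(c3,X)[0]-(273,228),(X[2]-.1026)/.0005],[.63,-.17,.1026]);print(s.x,s.fun)
f=s.x
o=bot.get_obs();q=o['tool_rot'];m=R.from_quat([*q[1:],q[0]]).as_matrix();r=m[:,0]
g=f-.016*np.array([-.198,-.459,.866]); d=g-o['eef_pos'];print(g,'along',d@r,'lat y,z',d@m[:,1],d@m[:,2])
tot=d+r*.0227; print('move',tot*1000)
E
```

```text
[ 0.63116676 -0.17127212  0.10228649] [-2.62628773  1.48491272  2.28957795  1.21164743 -0.62702391]
[ 0.63433476 -0.16392812  0.08843049] along 0.06566002306969955 lat y,z 0.00023658253057354887 -0.0007644085681557691
move [ 17.62050167  40.86057764 -76.34176501]
```

The axis is aligned within 1 mm. Advancing and gripping.

Emit:
drive_tool(
  slide=[
    [6,14,-26],
    [11,26,-48],
    [15,34,-64],
    [17,39,-72],
    [17.5,41,-76],
    [17.5,41,-76],
    [17.5,41,-76],
    [17.5,41,-76],
    [17.5,41,-76],
    [17.5,41,-76],
  ],
  turn=[
    [0,0,0],
    [0,0,0],
    [0,0,0],
    [0,0,0],
    [0,0,0],
    [0,0,0],
    [0,0,0],
    [0,0,0],
    [0,0,0],
    [0,0,0],
  ],
  gripper=[1,1,1,1,1,1,0.4,0.4,0.4,0.4],
  squeeze=40,
)

```text
t: 18.25
eef_pos: [0.6379, -0.1553, 0.0695]
tool_rot: [0.77, -0.099, 0.512, 0.367]
contact_force: [-5.7, -4.5, 5.0]
gripper_width: 0.602
```

```bash
python3 - <<'E'
from h import *
from scipy.spatial.transform import Rotation as R
shot('side','s14');o=bot.get_obs();print(o['t'],o['eef_pos'],o['q'],o['gripper_width'],o['contact_force'],o['torque'])
q=o['tool_rot'];m=R.from_quat([*q[1:],q[0]]).as_matrix();print(m[:,0])
crop('s14',225,130,405,280,4.2,'s14c')
E
```

```text
18.3 [ 0.6379405  -0.15529598  0.06947093] [ 0.94805285  0.82703193 -0.80514474  1.71968224  0.0431109   0.73370112
  1.01241558] 0.5991187065791698 [-5.85107856 -4.5981903   5.24593504] [-0.91964023  1.15705777  0.5075822 ]
[ 0.20654736  0.46324568 -0.86182459]
```

View pics/s14c.png

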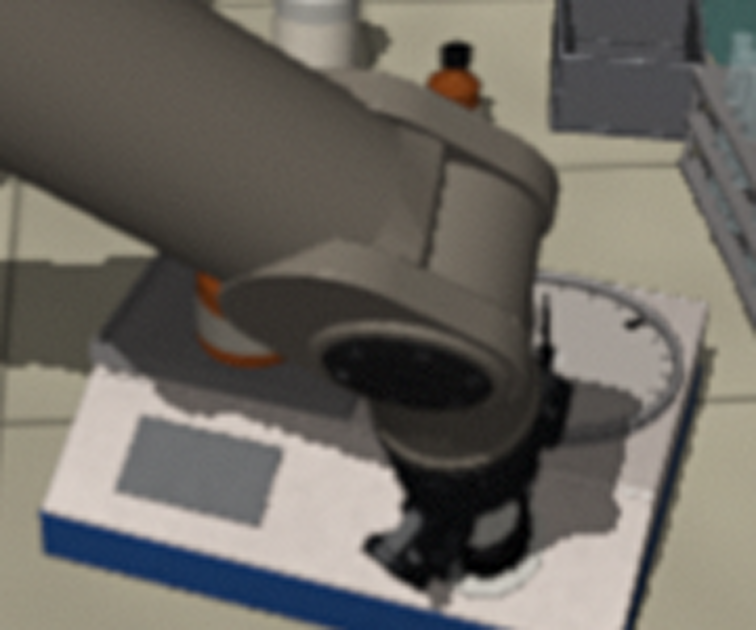

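The knob is gripped at opening 0.60, about 51 mm. I'll turn clockwise 1.4 rad and check.

Emit:
drive_tool(
  slide=[
    [0,0,0],
    [0,0,0],
    [0,0,0],
    [0,0,0],
    [0,0,0],
    [0,0,0],
    [0,0,0],
    [0,0,0],
    [0,0,0],
    [0,0,0],
  ],
  turn=[
    [0.029,0.065,-0.121],
    [0.058,0.13,-0.241],
    [0.087,0.194,-0.362],
    [0.116,0.259,-0.483],
    [0.145,0.324,-0.603],
    [0.173,0.389,-0.724],
    [0.202,0.454,-0.845],
    [0.231,0.519,-0.965],
    [0.26,0.583,-1.086],
    [0.289,0.648,-1.207],
  ],
  gripper=[0.4,0.4,0.4,0.4,0.4,0.4,0.4,0.4,0.4,0.4],
)

```text
t: 19.3
eef_pos: [0.6402, -0.1556, 0.0701]
tool_rot: [0.654, 0.422, 0.626, -0.051]
contact_force: [9.0, 2.1, -8.6]
gripper_width: 0.6
```

```bash
python3 - <<'E'
from h import *
from scipy.spatial.transform import Rotation as R
shot('side','s15');shot('wrist','w15');shot('top','t15');o=bot.get_obs();print(o['t'],o['eef_pos'],o['q'],o['gripper_width'],o['contact_force'],o['torque'])
q=o['tool_rot'];m=R.from_quat([*q[1:],q[0]]).as_matrix();print(m.round(3))
crop('s15',225,130,405,280,4.2,'s15c')
E
```

```text
19.45 [ 0.64015437 -0.15561791  0.07001573] [ 0.71891714  0.71846771 -0.45448395  1.73482444 -0.3561767   0.74023093
 -0.0688921 ] 0.5980426779812518 [ 7.28125496  1.95359727 -6.67982518] [-1.17477547 -0.78262956 -0.76113718]
[[ 0.211  0.592  0.778]
 [ 0.461  0.641 -0.613]
 [-0.862  0.488 -0.138]]
```

View pics/s15c.png

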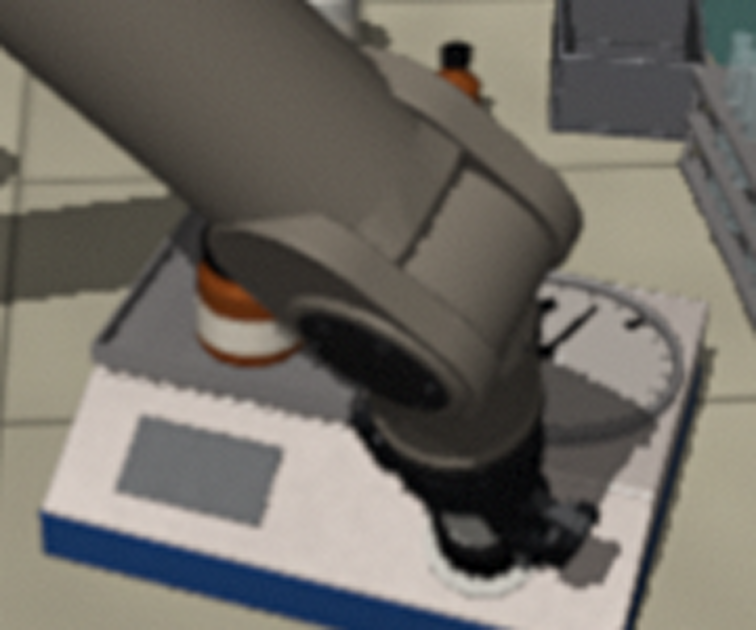

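View pics/w15.png

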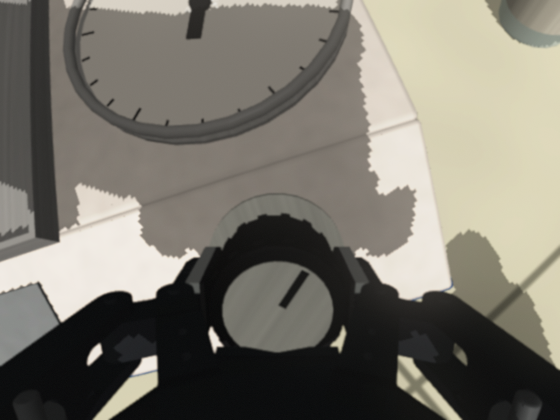

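The knob turned with the grip by 1.40 rad and the needle followed. About 0.9 rad remains, so I'll turn 0.84 and measure.

Emit:
drive_tool(
  slide=[
    [0,0,0],
    [0,0,0],
    [0,0,0],
    [0,0,0],
    [0,0,0],
    [0,0,0],
    [0,0,0],
    [0,0,0],
  ],
  turn=[
    [0.029,0.065,-0.121],
    [0.058,0.13,-0.241],
    [0.087,0.194,-0.362],
    [0.116,0.259,-0.483],
    [0.145,0.324,-0.603],
    [0.173,0.389,-0.724],
    [0.173,0.389,-0.724],
    [0.173,0.389,-0.724],
  ],
  gripper=[0.4,0.4,0.4,0.4,0.4,0.4,0.4,0.4],
)

```text
t: 20.25
eef_pos: [0.6408, -0.157, 0.0694]
tool_rot: [0.428, 0.649, 0.551, -0.303]
contact_force: [4.2, -1.5, -9.2]
gripper_width: 0.596
```

```bash
python3 - <<'E'
from h import *
from scipy.spatial.transform import Rotation as R
shot('side','s16');shot('wrist','w16');shot('top','t16');o=bot.get_obs();print(o['t'],o['eef_pos'],o['q'],o['gripper_width'],o['contact_force'],o['torque'])
q=o['tool_rot'];m=R.from_quat([*q[1:],q[0]]).as_matrix();print(m.round(3))
crop('s16',310,180,405,250,7,'s16c');crop('t16',240,120,340,220,5,'t16c')
E
```

```text
20.4 [ 0.64083688 -0.15700394  0.06945413] [ 0.56725075  0.68550427 -0.24002587  1.74406309 -0.54775083  0.77726337
 -0.75673802] 0.5991152005474752 [ 6.00117641 -0.60347039 -8.91898828] [-1.92565502 -0.00523923 -0.45671932]
[[ 0.21   0.975  0.078]
 [ 0.456 -0.027 -0.89 ]
 [-0.865  0.222 -0.45 ]]
```

View pics/s16c.png

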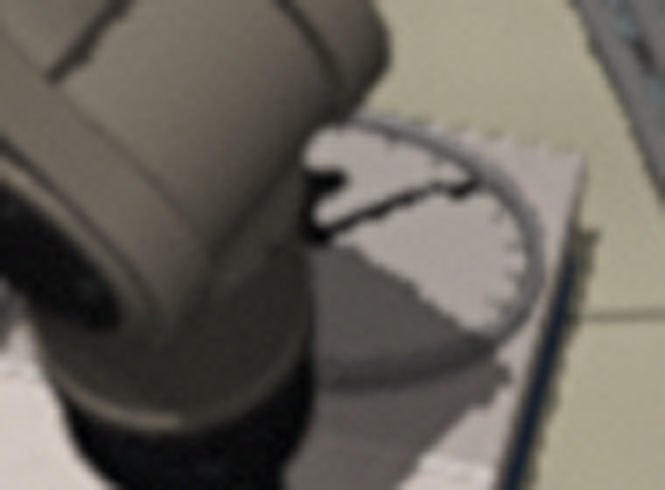

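View pics/t16c.png

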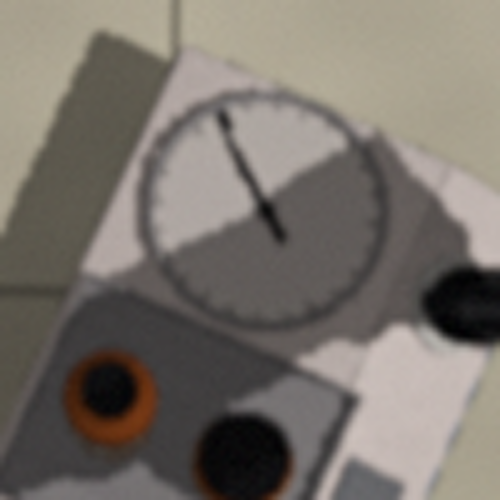

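View pics/w16.png

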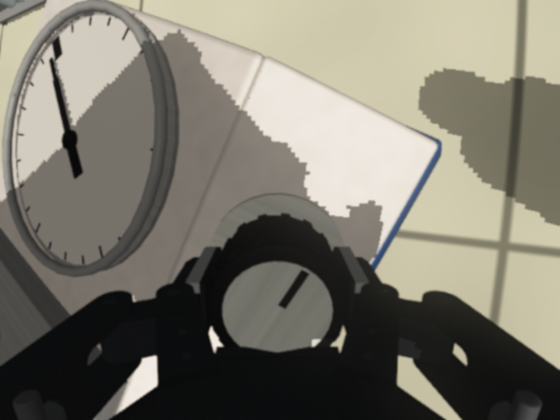

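The needle nearly reaches the mark. I'll enlarge the wrist view and measure the remainder.

```bash
python3 - <<'E'
from h import *
crop('w16',0,20,140,200,4.2,'w16c')
E
```

```text
(no output)
```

View pics/w16c.png

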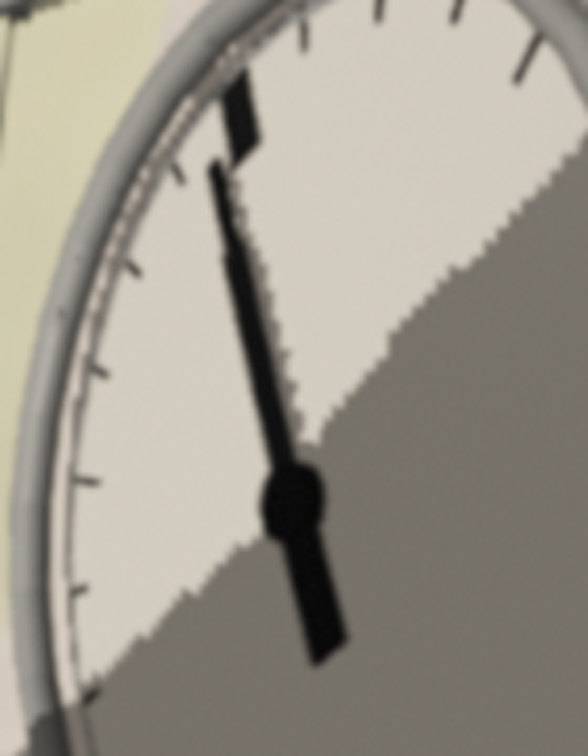

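```bash
python3 - <<'E'
from h import *
c=load('w16');k=lambda u,v:(u/4.2,20+v/4.2)
for zd,zn in((.092,.092),(.092,.094),(.090,.094)):
  h=atz(c,k(293,503),zn);t=atz(c,k(215,163),zn);tl=atz(c,k(328,655),zn)
  mi=atz(c,k(247,153),zd);mo=atz(c,k(234,84),zd)
  A=lambda v:np.degrees(np.arctan2(v[1],v[0]))
  print(h[:2],'tip r',np.linalg.norm(t-h),A(t-h),A(h-tl),'mark r',np.linalg.norm((mi-h)[:2]),np.linalg.norm((mo-h)[:2]),A(mi-h),A(mo-h),A(mo-mi))
  print(' knob left', np.radians(A(t-h)-A((mi+mo)/2-h))/.4)
c=load('w11');k=lambda u,v:(310+u/2.2,30+v/2.2)
h=atz(c,k(188,221),.094);mm=atz(c,k(284,117),.092);t=atz(c,k(171,97),.094);print(h,A(t-h),A(mm-h))
c=load('t16');k=lambda u,v:(240+u/5,120+v/5)
h=atz(c,k(267,209),.094);t=atz(c,k(222,115),.094);print('top',h,A(t-h))
E
```

```text
[ 0.69604728 -0.02186969] tip r 0.06065576706384487 28.26670182496014 26.8550468588881 mark r 0.057060923040420465 0.06995409900957124 20.044801304179632 21.134004906825286 25.939020790082125
 knob left 0.3325731457671667
[ 0.69567984 -0.02536594] tip r 0.059602541844335825 28.266701824960183 26.855046858888027 mark r 0.058689506740448566 0.07162575219511469 23.129804601348706 23.637477169368037 25.939020790082125
 knob left 0.21196424861052682
[ 0.69567984 -0.02536594] tip r 0.059602541844335825 28.266701824960183 26.855046858888027 mark r 0.061464269311175976 0.07463811035853535 25.94383726050147 25.942987139624627 25.939020790082296
 knob left 0.1013744287876461
[ 0.69571175 -0.02256113  0.094     ] 79.2365230128493 25.115823633583037
top [ 0.69319127 -0.0264348   0.094     ] 26.15151488592465
```

The consistent solution, with the needle about 4 mm above the disc and the mark radial at 25.9°, leaves about 0.1 rad of knob. The tally of 2.24 of about 2.34 rad agrees. I'll turn 0.1 more.

Emit:
drive_tool(
  slide=[
    [0,0,0],
    [0,0,0],
    [0,0,0],
    [0,0,0],
    [0,0,0],
  ],
  turn=[
    [0.01,0.023,-0.043],
    [0.021,0.046,-0.087],
    [0.021,0.046,-0.087],
    [0.021,0.046,-0.087],
    [0.021,0.046,-0.087],
  ],
  gripper=[0.4,0.4,0.4,0.4,0.4],
)

```text
t: 20.9
eef_pos: [0.6409, -0.1572, 0.0693]
tool_rot: [0.395, 0.67, 0.535, -0.33]
contact_force: [2.6, -0.1, -6.0]
gripper_width: 0.596
```

```bash
python3 - <<'E'
from h import *
shot('wrist','w17');o=bot.get_obs();print(o['t'],o['tool_rot'])
crop('w17',0,20,140,200,4.2,'w17c')
E
```

```text
20.95 [ 0.39522961  0.66984529  0.53479769 -0.33029119]
```

View pics/w17c.png

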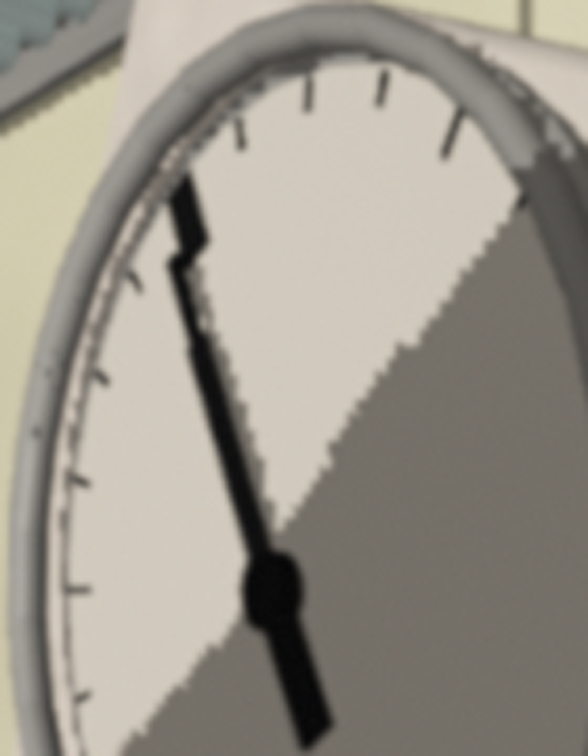

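The tip meets the mark, with the oblique view shifting the raised needle to the left. I'll release, back out along the axis and check from above.

Emit:
drive_tool(
  slide=[
    [0,0,0],
    [0,0,0],
    [0,0,0],
    [0,0,0],
    [-4,-9,17],
    [-10,-23,43],
    [-19,-41,78],
    [-27,-59,112],
    [-30,-66,125],
    [-30,-66,125],
  ],
  turn=[
    [0,0,0],
    [0,0,0],
    [0,0,0],
    [0,0,0],
    [0,0,0],
    [0,0,0],
    [0,0,0],
    [0,0,0],
    [0,0,0],
    [0,0,0],
  ],
  gripper=[0.7,0.8,1,1,1,1,1,1,1,1],
)

```text
t: 21.95
eef_pos: [0.6116, -0.2253, 0.1964]
tool_rot: [0.397, 0.671, 0.533, -0.33]
contact_force: [0.4, -0.4, 0.2]
gripper_width: 1.0
```

```bash
python3 - <<'E'
from h import *
shot('wrist','w18');shot('top','t18');shot('side','s18');o=bot.get_obs();print(o['t'],o['eef_pos'],o['contact_force'],o['q'])
crop('t18',240,120,340,220,6,'t18c')
crop('s18',225,130,405,280,4.2,'s18c')
E
```

```text
22.1 [ 0.61036879 -0.22128699  0.19263126] [-0.43030847 -0.17329147 -0.19452673] [ 0.62327468  0.53516427 -0.16513057  1.66513113 -0.51783775  1.04157652
 -0.87568792]
```

View pics/w18.png

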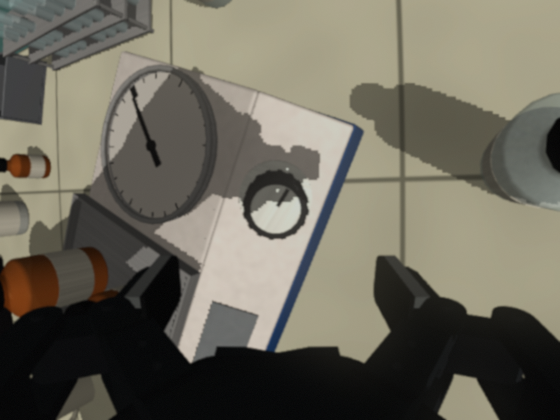

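View pics/t18c.png

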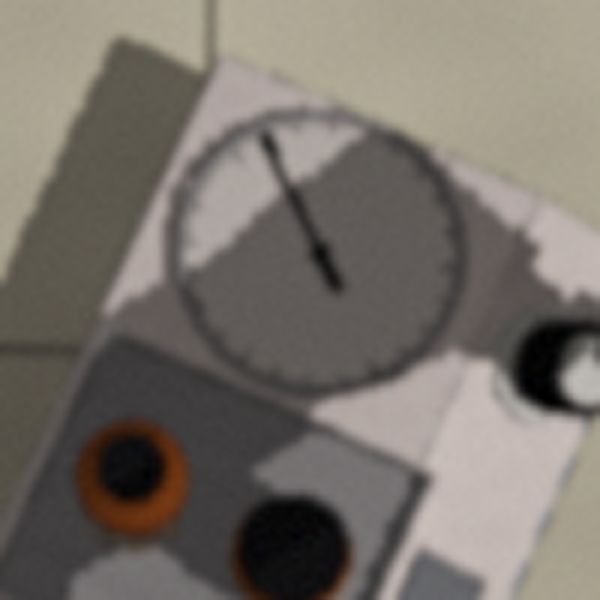

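View pics/s18c.png

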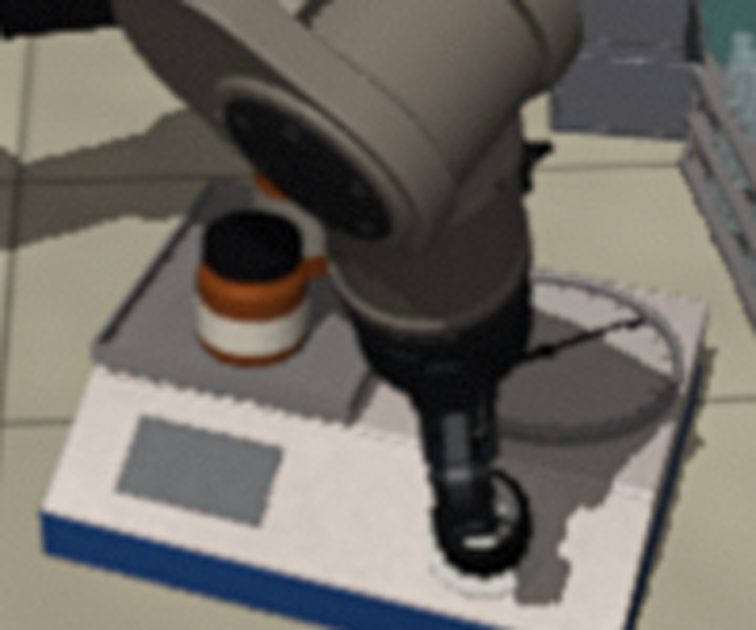

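The needle is collinear with the mark in the top and side views. I'll do one check with the wrist camera straight over the dial, clear of everything.

Emit:
drive_tool(
  slide=[
    [0,0,30],
    [3,25,65],
    [6,55,95],
    [10,90,115],
    [14,125,120],
    [18,160,120],
    [20,190,120],
    [20,190,120],
    [20,190,120],
    [20,190,120],
  ],
  turn=[
    [-0.069,0.03,0],
    [-0.137,0.06,0],
    [-0.206,0.09,0],
    [-0.275,0.12,0],
    [-0.344,0.15,0],
    [-0.412,0.18,0],
    [-0.481,0.207,0],
    [-0.481,0.207,0],
    [-0.481,0.207,0],
    [-0.481,0.207,0],
  ],
  gripper=[1,1,1,1,1,1,1,1,1,1],
)

```text
t: 23.1
eef_pos: [0.6298, -0.032, 0.3111]
tool_rot: [0.484, 0.519, 0.48, -0.516]
contact_force: [-0.4, 0.0, 0.4]
gripper_width: 1.001
```

```bash
python3 - <<'E'
from h import *
c=shot('wrist','w19');shot('side','s19');o=bot.get_obs();print(o['t'],o['eef_pos'],o['contact_force'])
u=proj(c,[.696,-.024,.092])[0];print(u); x,y=int(u[0]),int(u[1]); y0=max(0,y-75);x0=max(0,x-75)
crop('w19',x0,y0,x0+150,y0+150,4,'w19c');print(x0,y0)
E
```

```text
23.2 [ 0.6299358  -0.03312971  0.31174559] [-0.31096764  0.16922134  0.81115921]
[265.54744036 120.76305021]
190 45
```

View pics/w19c.png

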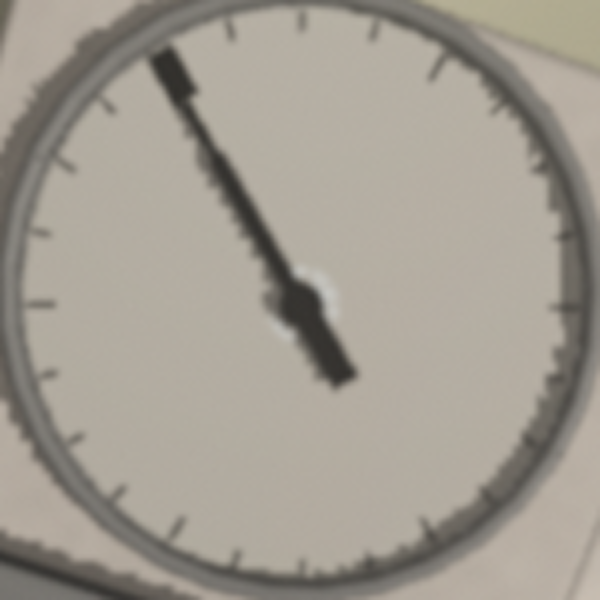

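View pics/s19.png

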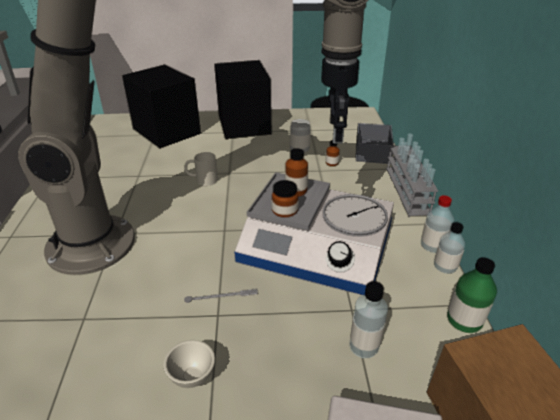

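Seen from straight above, the tip at (188,98) in the crop is centred on the mark's inner end. The vessels stand upright, the bystanders are where they were, and the arm is clear. Handing in.

```bash
python3 -c "
from station import bot
print(bot.hand_in())"
```

```text
the job is handed in; nothing more can be done
None
```

I set the jar and the large bottle upright side by side on the pan. I then turned the zero knob about 2.35 rad clockwise in a single grasp, with no regrasping needed, let go and handed the job in at about 23 s.

- **Tare:** the last wrist picture, taken from straight above the dial, shows the needle's tip centred on the inner end of the bold mark. The top and side views, taken just before, show the same.
- **Vessels and bench:** the last side view shows both vessels upright and released on the pan. The bystanders look unmoved; I judged this by eye only. The arm was clear of everything, with force readings near zero.
- **Disagreements:** the fixed cameras and the wrist camera differed by about 5–7 mm on the jar and pan, and I used the wrist camera's values for the pan and the final grasps. Wrist force briefly reached about 20 N while the gripper closed on the bottle, then settled below 2 N.

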